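# Load a block through the flap of the cleaning booth

### The arm

A 6-joint arm with a two-finger parallel gripper is mounted at the origin on a cart in front of the work surface, level with it; the furniture and walls round the work are solid. World frame = base frame: x ahead of the robot, y to its left, z up, the work surface at z = 0. Lengths are in m, angles in rad, forces in N, time in s.
With the tool pointing down it reaches from about 0.325 to 0.9 m from the base axis. Payload 6.1 kg.
Tool frame: the origin (TCP) lies midway between the tips of the shut fingers; the grasp point (between the pads) lies 19 mm behind it; z points along the fingers, y is the direction in which the jaws open and shut (so a half turn about z gives the same grasp; the last joint's range is limited). The gripper opens to 85 mm and grips with 20 to 120 N. Pads are 22 mm wide; open, the fingers measure 114 mm over their backs; the gripper's body (76 mm by 85 mm) begins 54 mm behind the grasp point. The pads swing forward as they close: fully open they stand 13 mm farther back than shut.
Start: joints at [-1.342, 0.22, 1.526, -0, 1.395, -0.126], TCP at [0.217, -0.586, 0.21] pointing down, gripper open.
Joint ranges: [-2.98, 2.98], [-0.91, 2.08], [0.09, 2.57], [-1.24, 4.39], [0.2, 2.65], [-2.68, 2.68]. Speed limits (rad/s): [2.57, 2.57, 3.01, 3.14, 3.14, 3.14].

### API

Orientations are given as a rotation vector (axis times angle).
In Python, from station import state, read_camera, calibration, finish_job gives the robot as it stands.
- The arm moves only by the tool play_rows, never from a script. Its argument "commands" is a list of rows, each a list of 7 numbers: the shift along the tool's x, y, z normalised to -1 to 1, where 1 is 0.25 m, then the turn, a rotation vector about the tool's x, y, z normalised to -1 to 1, where 1 is 60 degrees, then the closure, from 0 (fully open) to 1 (shut). In form: [[dx, dy, dz, wx, wy, wz, hand], ...]. A call has 1 to 12 rows; each row is the pose to reach, as a shift and turn from the pose commanded when the call began, along the tool's axes at that moment; what a row does not reach only later rows make up. A row lasts 1/10 s, in which the tool goes at most 50 mm and 8.59 degrees, less where a joint would pass 70% of its speed; a pose out of reach is approached as far as the arm can. A call with a number of a shift or a turn outside -1 to 1 is refused whole. A call with a gripper value outside its range is refused whole. The fingers move at their own pace and stop on an object; the grip force is fixed at half the most. Time passes only in rows, so rows that repeat a pose let the fingers close. It gives the time, the measured TCP pose, the force and the opening at its end, in the units of the state.
- state(): the state, without advancing time (a new reading comes with each control period).
- read_camera(name): name is "scene" or "side" or "wrist"; returns the picture (480x640x3 uint8, red, green, blue); there is no depth.
- calibration(name): a dict with "mtx" (3x3 intrinsics, pixels), "rvec" (rotation vector, rad) and "tvec" (3), from world to camera coordinates, as OpenCV has them. Camera axes: x right, y down, z forward; pixel columns grow to the right and rows downward; lengths in m; the calibration is good to about 2 mm. A picture is of the moment at which its call begins: read the wrist's pose just before it. calibration takes no time and is no camera call; for the wrist camera it gives the pose at the moment of the call.
- finish_job(): hands the job in, once; it reports no verdict.
The state is a dict: "time_s": time; "q": joint angles; "qd": joint speeds; "tau": joint torques, N m; "tool_pos": TCP position; "tool_rot": TCP orientation; "force": force on the tool from outside, world axes, zero at the start; "moment": the same for the moment, N m; "width": finger opening in m.
Only numpy, scipy, OpenCV 4.12 (cv2) and the standard library are available. Lean on these libraries where they do the work, as an engineer would, in place of code of your own. Each camera call takes 0.05 s, during which the arm holds its last target.

### The job

Set the fan selector of the cleaning booth to its centre off position so the flap hangs free. Then take the yellow-handled pusher from its black mat and, with the pusher only, push the white block along the infeed and through the hanging orange flap until the block lies wholly inside the booth. Draw the pusher out so that the flap falls fully shut, and lay the pusher back on its mat, flat as it was, leaving the selector off and the things round about where they are.

Things in the scene. Friction and masses are not known exactly. Their poses are not given: they have to be found in the camera images.
- switch_box: Grey fan selector box, 70 (x) x 100 (y) x 44 mm high, fixed, standing left or right on the bench. Origin: centre of its underside. Its one lever, with a black grip, swings along the box's y axis. Green marks at both ends of the swing, red marks beside the centre.
- selector_pivot (a point): The lever's pivot, on the box's top face, 44 mm above its origin. The grip is 20 (x) x 18 (y) mm and 30 mm tall; its centre is 65 mm from the pivot, its top 80 mm.
- selector (a joint): Angle of the selector lever from upright, in rad: 0 is the centre off position, +0.42 leans towards the box's +y, -0.42 towards its -y. It starts leaning to +y, between 0.25 and 0.42. It has no click: friction holds it wherever it is left, so it must be set upright between the red marks; about 2.5 N at the grip moves it.
- booth: Fixed blue cleaning booth on a dark base plate 106 (x) x 310 (y) mm, 8 mm thick, whose top is the floor the block slides on. Origin: underside of the plate, below the flap. Push towards its -y. Open infeed from y = +150 mm to the flap at y = 0: rails 78 mm apart, tops 38 mm above the origin, narrowing to 58 mm between the two gate posts; a crossbar above the flap spans 82 to 90 mm high.
- booth_bay (a point): Where the middle of the block can lie in the bay, clear of the flap: on the floor, at y = -98 mm, z = 8 mm of the booth. The bay is 88 mm wide, under a clear guard whose top is 81 mm above the origin, and ends at a buffer at y = -145 mm.
- flap (a joint): Angle in rad of the orange flap, 50 mm wide, hung on a horizontal hinge 70 mm above the booth's origin; lower edge 12 mm above it. 0 hanging shut; grows to 1.35 as its lower edge swings into the bay (-y). It opens only that way, weighs 50 g and falls shut by itself once the rear end of the block is over 50 mm past the hinge line (until then it rests on the block) and the pusher is out.
- block: White machined block, 38 (x) x 62 (y) x 28 mm high, about 180 to 370 g, lying loose on the infeed in front of the flap, long side roughly along the infeed. Origin: centre of its underside.
- pusher: Loose push stick of about 150 g, lying flat on its mat. A wooden blade 20 mm wide and 18 mm high runs along its y axis from y = +28 mm to the rubber nose at y = -130 mm; the nose is 36 mm wide. Upright yellow handle with black ribs over the origin, 24 mm (x) by 34 mm (y), from 15 to 95 mm high. Origin: underside of the blade, below the handle's centre.
- pusher_nose (a point): Front end of the pusher, at its underside (130 mm ahead of the handle, towards the pusher's -y).
- pusher_heel (a point): Rear end of the pusher, at its underside (28 mm behind the handle's centre, towards its +y).
- rest_mat: Black rubber mat, 80 (x) x 240 (y) mm, 3 mm thick, fixed to the bench; the pusher's place. Origin: centre of its underside.
- tape_measure: Grey tape measure, 37 x 84 x 63 mm, a bystander. Origin: centre of its underside.
- torch: Dark torch, 31 x 109 x 31 mm, lying, a bystander. Origin: centre of its underside.
- thinner_bottle: White bottle with a blue cap, 40 x 40 x 92 mm, a bystander; it stands where the selector box does not. Origin: centre of its underside.
- clamp_spring: Orange spring clamp, 58 x 100 x 19 mm, a bystander. Origin: centre of its underside.
- grease_tin: Red tin, 65 x 65 x 23 mm, a bystander. Origin: centre of its underside.
- nut_cup: Black cup of nuts, 68 x 68 x 50 mm, a bystander. Origin: centre of its underside.

How it is judged:
By the outcome, as a careful person would: the job done as asked, in the order asked, and still so for the second after the job is handed in, with the robot touching nothing.
It also fails if it takes over 64 s, if anything falls off the work surface, if the arm or the gripper's body presses on something with over 40 N, if the wrist force passes 120 N, or if a joint passes its speed limit or range.

## Working session

There is one attempt and no reset: what is moved stays moved. The work goes in short steps, Python scripts to look and compute and a tool call to move; the robot and the scene stay as the last step left them, time stands still between calls to the robot, and variables do not carry over. Pictures are saved under pics/ and viewed, and the job is handed in when it is done.

Besides the shell and the picture viewer there is one more tool, called after "Call:" in YAML: its name, and indented under it one key for each argument. play_rows: Moves the arm, as the interface text tells. Its arguments: {"type":"object","properties":{"commands":{"type":"array","items":{"type":"array","items":{"type":"number"}}}},"required":["commands"]}

```bash
ls; mkdir -p pics; python3 - <<'E'
from station import *
import cv2
for n in("scene","side","wrist"):
    cv2.imwrite(f"pics/a_{n}.png",read_camera(n)[:,:,::-1])
    c=calibration(n);print(n,c)
print(state())
E
```

```text
pics
scene {'mtx': array([[441.72111731,   0.        , 308.13170301],
       [  0.        , 441.72111731, 239.55032576],
       [  0.        ,   0.        ,   1.        ]]), 'rvec': array([ 0.84329043, -2.59310737,  1.05311859]), 'tvec': array([0.45771426, 0.26700741, 0.95748482])}
side {'mtx': array([[576.90644573,   0.        , 314.99555905],
       [  0.        , 576.90644573, 241.6787344 ],
       [  0.        ,   0.        ,   1.        ]]), 'rvec': array([ 0.55470776,  2.86900884, -0.85992561]), 'tvec': array([ 0.48483809, -0.14565366,  1.73620238])}
wrist {'mtx': array([[380.56129015,   0.        , 321.04502875],
       [  0.        , 380.56129015, 228.36985334],
       [  0.        ,   0.        ,   1.        ]]), 'rvec': array([-2.3463766 ,  1.63444292,  0.27322003]), 'tvec': array([-0.62439802, -0.04227329,  0.37937239])}
{'time_s': 0.15, 'q': array([-1.34211010e+00,  2.21072511e-01,  1.52735820e+00, -2.65911610e-05,
        1.39469251e+00, -1.26079645e-01]), 'qd': array([ 0.00082266, -0.00274497, -0.00536344,  0.00063646, -0.00148463,
       -0.00011191]), 'tau': array([ 3.12348293e-04, -4.97483540e+01, -3.89904714e+01, -9.26139455e-05,
        7.13466463e-03, -2.18313346e-06]), 'tool_pos': array([ 0.21699141, -0.58558643,  0.20872827]), 'tool_rot': array([-3.09079292e+00, -5.54084910e-01,  1.64273438e-04]), 'force': array([ 0.60922187,  0.20553256, -0.54205072]), 'moment': array([0.00538216, 0.01332931, 0.00764427]), 'width': 0.08571427929668211}
```

View pics/a_scene.png

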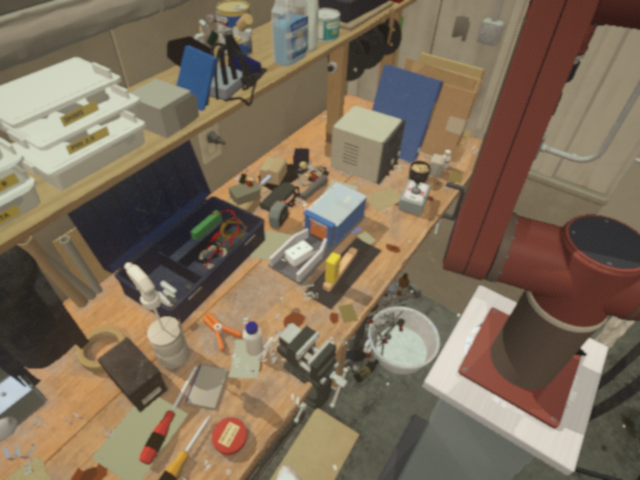

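View pics/a_side.png

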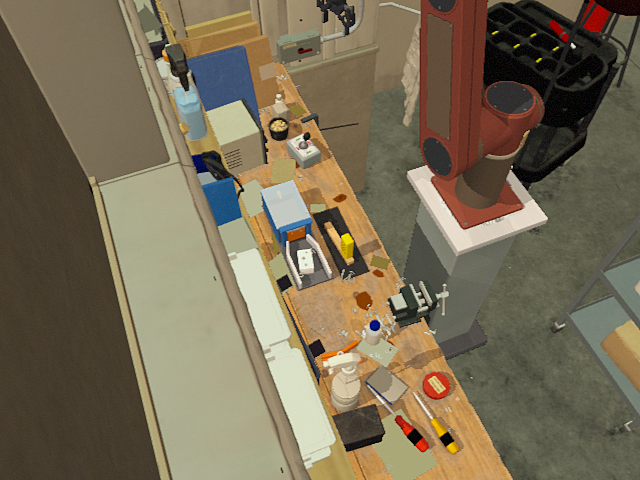

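View pics/a_wrist.png

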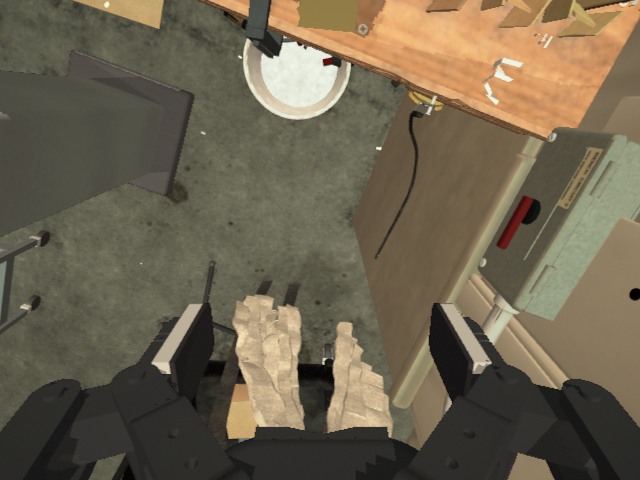

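Scene: the booth with orange flap is at about (335,215), block (298,250), pusher with yellow handle (333,268), switch box (415,195) with the nut cup behind it; in the side view box is at (303,148), pusher at (340,245). I'll enlarge these.

```bash
cat > h.py <<'E'
from station import *
import cv2,numpy as np
from scipy.spatial.transform import Rotation as R
def ray(n,u,v,c=None):
    c=c or calibration(n); Rm=cv2.Rodrigues(c["rvec"])[0]; t=c["tvec"]
    d=Rm.T@np.linalg.inv(c["mtx"])@np.array([u,v,1.0]); return -Rm.T@t,d/np.linalg.norm(d)
def onz(n,u,v,z,c=None):
    o,d=ray(n,u,v,c); return o+d*(z-o[2])/d[2]
def proj(n,P,c=None):
    c=c or calibration(n); return cv2.projectPoints(np.array(P,float).reshape(-1,3),c["rvec"],c["tvec"],c["mtx"],None)[0].reshape(-1,2)
def snap(n,name):
    im=read_camera(n)[:,:,::-1].copy(); cv2.imwrite(f"pics/{name}.png",im); return im
def crop(im,x0,y0,x1,y1,name,s=None):
    s=s or min(800/(x1-x0),600/(y1-y0)); cv2.imwrite(f"pics/{name}.png",cv2.resize(im[y0:y1,x0:x1],None,fx=s,fy=s,interpolation=cv2.INTER_CUBIC)); print(name,s)
E
python3 - <<'E'
from h import *
a=cv2.imread("pics/a_side.png");crop(a,230,90,390,290,"b_side",)
b=cv2.imread("pics/a_scene.png");crop(b,260,140,460,310,"b_scene",4*.88)
for n in("scene","side"): print(n,ray(n,0,0)[0])
print(onz("side",303,140,.05),onz("scene",415,185,.05),onz("side",347,240,.09),onz("scene",333,258,.09))
E
```

```text
b_side 3.0
b_scene 3.52
scene [0.10493623 0.65752553 0.86845901]
side [0.83059536 0.8248969  1.37852752]
[ 0.41976662 -0.35612205  0.05      ] [ 0.43466587 -0.35687988  0.05      ] [0.45289019 0.06152905 0.09      ] [0.45270611 0.0562081  0.09      ]
```

View pics/b_side.png

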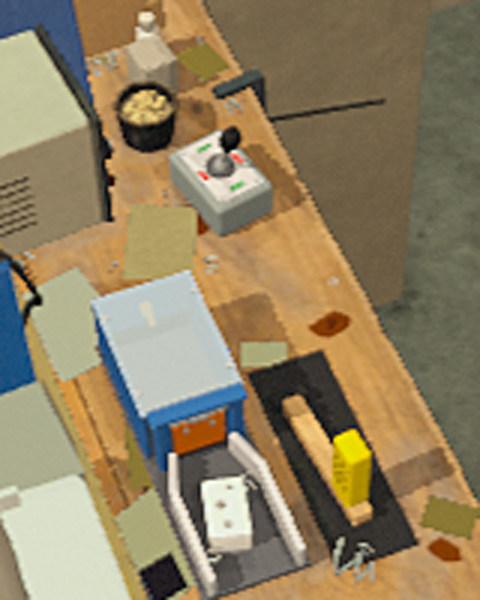

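View pics/b_scene.png

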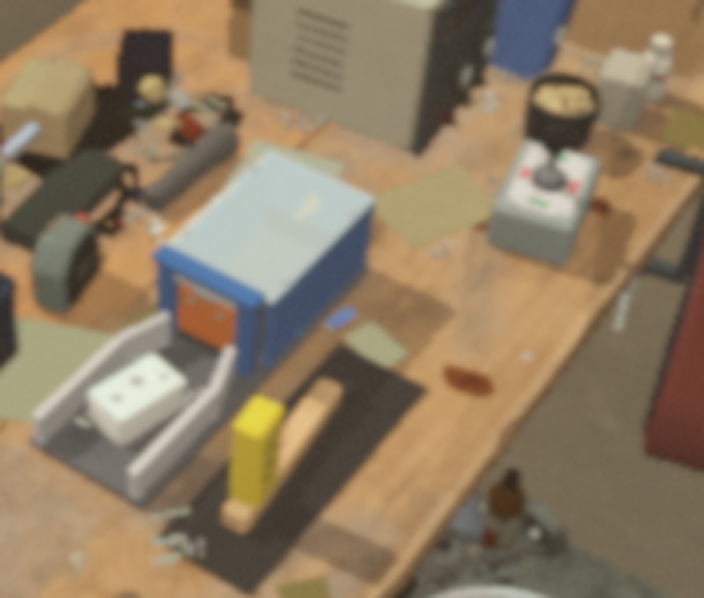

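```bash
python3 - <<'E'
from h import *
s=state();T=R.from_rotvec(s["tool_rot"]).as_matrix();print(T.round(3))
o,_=ray("wrist",0,0);c=calibration("wrist");print("cam in tool",T.T@(o-s["tool_pos"]));print((T.T@cv2.Rodrigues(c["rvec"])[0].T).round(3))
a=cv2.imread("pics/a_side.png");crop(a,280,125,330,175,"c_side",12)
for n,P in (("side",[(205,148),(237,185),(205,175),(237,158)]),):
    for p in P: print(onz(n,230+p[0]/3,90+p[1]/3,.044).round(4))
for u,v in [(222,163)]: print(onz("side",230+u/3,90+v/3,.05))
# grip top-ish
o1,d1=ray("side",230+231/3,90+138/3);print(o1+d1*((.105-o1[2])/d1[2]))
E
```

```text
[[ 0.938  0.347 -0.   ]
 [ 0.347 -0.938  0.001]
 [ 0.    -0.002 -1.   ]]
cam in tool [ 0.08200005  0.00024067 -0.16307359]
[[-0.001 -0.946 -0.324]
 [ 1.    -0.001 -0.   ]
 [-0.    -0.324  0.946]]
c_side 12
[ 0.4304 -0.3696  0.044 ]
[ 0.4182 -0.3091  0.044 ]
[ 0.4438 -0.3344  0.044 ]
[ 0.4046 -0.3439  0.044 ]
[ 0.42340619 -0.33801141  0.05      ]
[ 0.41985364 -0.31780538  0.105     ]
```

View pics/c_side.png

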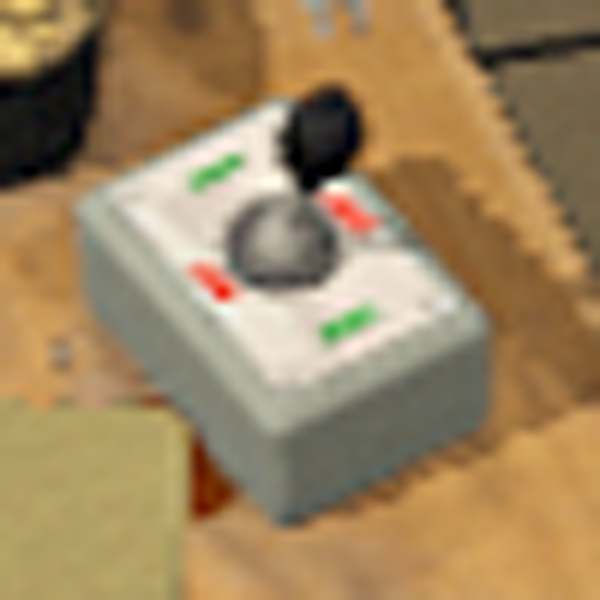

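Lever base at (280,240), grip leaning to (325,140): box at ≈(0.424,-0.339), yaw ≈11°, lever leaning to +y. Moving above it for a wrist look.

```bash
cat >> h.py <<'E'
def go(p,yaw=None,tilt0=True):
    """row to reach TCP p (world), tool y axis at world heading yaw(deg), pointing down"""
    s=state();Rm=R.from_rotvec(s["tool_rot"]);T=Rm.as_matrix()
    d=T.T@(np.array(p)-s["tool_pos"])/.25
    if yaw is None: yaw=np.degrees(np.arctan2(T[1,1],T[0,1]))
    y=np.radians(yaw);Y=np.array([np.cos(y),np.sin(y),0]);Z=np.array([0,0,-1.]);X=np.cross(Y,Z)
    w=(Rm.inv()*R.from_matrix(np.c_[X,Y,Z])).as_rotvec()/np.radians(60)
    print("t",round(s["time_s"],2),"at",s["tool_pos"].round(4),"row",np.r_[d,w].round(4).tolist(),"w",s["width"].round(4),"F",s["force"].round(1))
E
python3 -c "
from h import *
go([.424,-.335,.22],-78.6)"
```

```text
Traceback (most recent call last):
  File "h.py", line 22, in go
    print("t",round(s["time_s"],2),"at",s["tool_pos"].round(4),"row",np.r_[d,w].round(4).tolist(),"w",s["width"].round(4),"F",s["force"].round(1))
                                                                                                      ^^^^^^^^^^^^^^^^
AttributeError: 'float' object has no attribute 'round'
```

```bash
sed -i 's/s\["width"\].round(4)/round(s["width"],4)/' h.py
python3 -c "
from h import *
go([.424,-.335,.22],-78.6)"
```

```text
t 0.15 at [ 0.217  -0.5856  0.2087] row [1.1247, -0.6524, -0.0439, -0.0015, -0.0, 0.1488] w 0.0857 F [ 0.6  0.2 -0.5]
```

Call:
play_rows:
  commands:
    - [0.2, -0.11, -0.04, 0, 0, 0.03, 0]
    - [0.4, -0.23, -0.04, 0, 0, 0.06, 0]
    - [0.6, -0.35, -0.04, 0, 0, 0.09, 0]
    - [0.8, -0.47, -0.04, 0, 0, 0.12, 0]
    - [1.0, -0.58, -0.04, 0, 0, 0.149, 0]
    - [1.0, -0.65, -0.04, 0, 0, 0.149, 0]
    - [1.0, -0.65, -0.04, 0, 0, 0.149, 0]
    - [1.0, -0.65, -0.04, 0, 0, 0.149, 0]

```text
time_s: 0.95
tool_pos: [0.3956, -0.346, 0.2196]
tool_rot: [3.125, 0.316, -0.0]
force: [0.0, 0.1, -0.3]
width: 0.0849
```

```bash
python3 - <<'E'
from h import *
go([.424,-.335,.22],-78.6)
im=snap("wrist","d_wrist");c=calibration("wrist")
print(proj("wrist",[[.424,-.339,.044],[.42,-.318,.105]],c))
E
```

```text
t 0.95 at [ 0.3956 -0.346   0.2196] row [0.1202, -0.0201, -0.0017, 0.0003, 0.0003, 0.0025] w 0.0849 F [ 0.   0.1 -0.3]
[[318.03528775 160.25215521]
 [288.36391794 172.78998226]]
```

View pics/d_wrist.png

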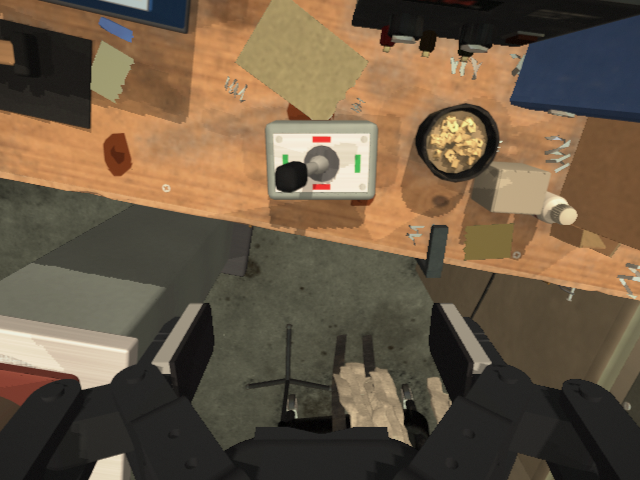

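Wrist view: box face centred near (321,162), well aligned with the image axes, grip at (290,176). Measure from the marks.

```bash
python3 - <<'E'
from h import *
im=cv2.imread("pics/d_wrist.png");c=calibration("wrist")
h=cv2.cvtColor(im,cv2.COLOR_BGR2HSV)[110:210,260:385]
def bl(m):
    n,l,st,ce=cv2.connectedComponentsWithStats(m.astype(np.uint8));return [(ce[i]+[260,110]) for i in range(1,n) if st[i,4]>15]
hh,ss,vv=cv2.split(h)
g=bl((hh>45)&(hh<85)&(ss>100)&(vv>60));r=bl(((hh<8)|(hh>172))&(ss>150)&(vv>90))
for nm,L in(("g",g),("r",r)):
    for p in L: print(nm,p.round(1),onz("wrist",*p,.044,c).round(4))
k=bl((vv<30))
for p in k: print("k",p,onz("wrist",*p,.106,c).round(4))
go([.424,-.335,.22],-78.6)
E
```

```text
g [285.  159.1] [ 0.4192 -0.3101  0.044 ]
g [357.1 163.3] [ 0.4282 -0.3735  0.044 ]
r [321. 139.] [ 0.4426 -0.3379  0.044 ]
r [321.1 186. ] [ 0.4017 -0.3463  0.044 ]
k [293.13675214 175.99145299] [ 0.4186 -0.3219  0.106 ]
t 1.0 at [ 0.395  -0.347   0.2196] row [0.1231, -0.0241, -0.0017, 0.0005, 0.0004, 0.0008] w 0.0851 F [-0.2 -0.3 -0.3]
```

```bash
python3 - <<'E'
from h import *
go([.4197,-.328,.15],-78.4)
go([.4197,-.328,.089],-78.4)
E
```

```text
t 1.0 at [ 0.395  -0.347   0.2196] row [0.1119, -0.0551, 0.2783, 0.0005, 0.0004, -0.0026] w 0.0851 F [-0.2 -0.3 -0.3]
t 1.0 at [ 0.395  -0.347   0.2196] row [0.112, -0.0552, 0.5223, 0.0005, 0.0004, -0.0026] w 0.0851 F [-0.2 -0.3 -0.3]
```

Call:
play_rows:
  commands:
    - [0.112, -0.055, 0.0, 0, 0, 0, 0]
    - [0.112, -0.055, 0.14, 0, 0, 0, 0]
    - [0.112, -0.055, 0.28, 0, 0, 0, 0]
    - [0.112, -0.055, 0.4, 0, 0, 0, 0]
    - [0.112, -0.055, 0.52, 0, 0, 0, 0]
    - [0.112, -0.055, 0.52, 0, 0, 0, 0]

```text
time_s: 1.6
tool_pos: [0.4162, -0.3266, 0.0848]
tool_rot: [-3.119, -0.307, 0.009]
force: [-0.6, 0.4, -0.2]
width: 0.0854
```

```bash
python3 - <<'E'
from h import *
go([.4225,-.3415,.089],-78.4)
snap("wrist","e_wrist")
E
```

```text
t 1.6 at [ 0.4162 -0.3266  0.0848] row [0.0131, 0.0631, -0.0175, -0.0072, 0.0049, -0.0059] w 0.0854 F [-0.6  0.4 -0.2]
```

View pics/e_wrist.png

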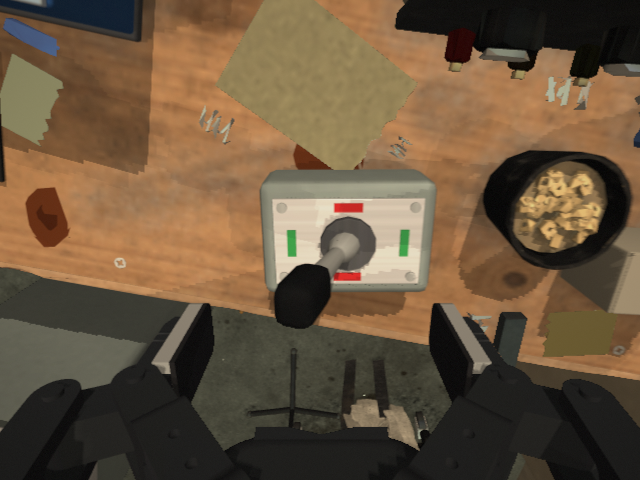

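```bash
python3 - <<'E'
from h import *
c=calibration("wrist");im=cv2.imread("pics/e_wrist.png")
s=state();print(s["tool_pos"],s["qd"].round(3));T=R.from_rotvec(s["tool_rot"]).as_matrix()
print("tcp,grasp px",proj("wrist",[s["tool_pos"],s["tool_pos"]-.019*T[:,2]],c))
h=cv2.cvtColor(im,cv2.COLOR_BGR2HSV)[170:290,260:440]
def bl(m):
    n,l,st,ce=cv2.connectedComponentsWithStats(m.astype(np.uint8));return [(ce[i]+[260,170],st[i,4]) for i in range(1,n) if st[i,4]>25]
hh,ss,vv=cv2.split(h)
for nm,m in (("g",(hh>45)&(hh<85)&(ss>100)&(vv>60)),("r",((hh<8)|(hh>172))&(ss>150)&(vv>90))):
    for p,a in bl(m): print(nm,p.round(1),a,onz("wrist",*p,.044,c).round(4))
print(proj("wrist",[[.4222,-.3421,.109],[.419,-.322,.106]],c))
E
```

```text
[ 0.41762634 -0.32782963  0.08748315] [ 0.009 -0.046 -0.053  0.002  0.013  0.002]
tcp,grasp px [[320.19095603 280.72087211]
 [320.10376039 300.86561048]]
g [291.3 242.7] 204 [ 0.4168 -0.3106  0.044 ]
g [403.8 242.2] 197 [ 0.4298 -0.3746  0.044 ]
r [348.7 207.3] 233 [ 0.4441 -0.3387  0.044 ]
r [346.8 276.5] 206 [ 0.4018 -0.3469  0.044 ]
[[355.30256347 300.48858588]
 [307.15165583 295.25922993]]
```

Call:
play_rows:
  commands:
    - [0, 0, 0, 0, 0, 0, 0.5]
    - [0, 0, 0, 0, 0, 0, 1]
    - [0, 0, 0, 0, 0, 0, 1]
    - [0, 0, 0, 0, 0, 0, 1]
    - [0, 0, 0, 0, 0, 0, 1]
    - [0, 0, 0, 0, 0, 0, 1]

```text
time_s: 2.25
tool_pos: [0.4204, -0.3285, 0.0909]
tool_rot: [3.124, 0.312, 0.002]
force: [-1.6, 1.9, 5.6]
width: 0.0165
```

```bash
python3 -c "
from h import *
go([.4232,-.3427,.089],-78.5)"
```

```text
t 2.25 at [ 0.4204 -0.3285  0.0909] row [-0.0003, 0.058, 0.0079, 0.002, -0.0007, -0.0014] w 0.0165 F [-1.6  1.9  5.6]
```

Call:
play_rows:
  commands:
    - [0, 0.02, 0, 0, 0, 0, 1]
    - [0, 0.04, 0, 0, 0, 0, 1]
    - [0, 0.058, 0, 0, 0, 0, 1]
    - [0, 0.058, 0, 0, 0, 0, 1]
    - [0, 0.058, 0, 0, 0, 0, 1]
    - [0, 0.058, 0, 0, 0, 0, 1]

```text
time_s: 2.85
tool_pos: [0.4232, -0.3416, 0.0919]
tool_rot: [-3.126, -0.312, -0.001]
force: [-4.5, 5.7, 15.6]
width: 0.0157
```

```bash
python3 - <<'E'
from h import *
go([.4232,-.3427,.089],-78.5)
snap("wrist","f_wrist")
go([.4232,-.3427,.089],-78.5)
E
```

```text
t 2.85 at [ 0.4232 -0.3416  0.0919] row [-0.0008, 0.0043, 0.0118, -0.0004, -0.0006, -0.0014] w 0.0157 F [-4.5  5.7 15.6]
t 2.9 at [ 0.4232 -0.3416  0.0919] row [-0.0007, 0.0044, 0.0116, -0.0005, -0.0006, -0.0013] w 0.0166 F [-4.1  7.2 15.4]
```

View pics/f_wrist.png

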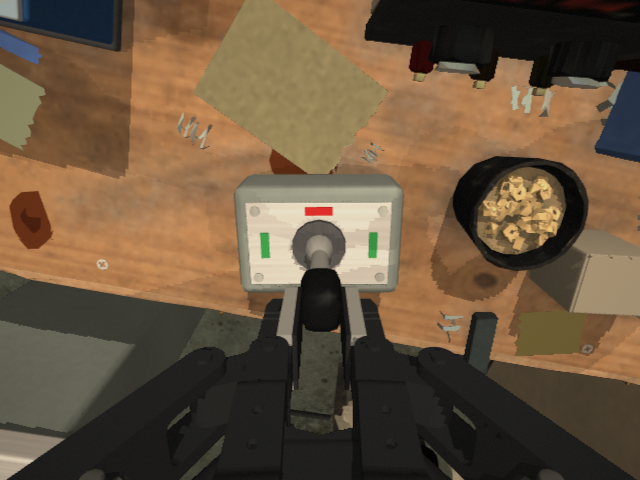

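Lever stands upright between the marks (pivot column 319, grip 321). Small nudge, release, and lift.

Call:
play_rows:
  commands:
    - [0, 0.004, 0, 0, 0, 0, 1]
    - [0, 0.004, 0, 0, 0, 0, 1]
    - [0, 0.004, 0, 0, 0, 0, 0]
    - [0, 0.004, 0, 0, 0, 0, 0]
    - [0, 0.004, 0, 0, 0, 0, 0]
    - [0, 0.004, -0.12, 0, 0, 0, 0]
    - [0, 0.004, -0.28, 0, 0, 0, 0]
    - [0, 0.004, -0.44, 0, 0, 0, 0]
    - [0, 0.004, -0.6, 0, 0, 0, 0]
    - [0, 0.004, -0.6, 0, 0, 0, 0]
    - [0, 0.004, -0.6, 0, 0, 0, 0]

```text
time_s: 4.0
tool_pos: [0.4233, -0.3437, 0.2406]
tool_rot: [3.124, 0.311, 0.002]
force: [-0.1, 0.9, 0.1]
width: 0.0854
```

```bash
python3 - <<'E'
from h import *
im=snap("wrist","g_wrist");c=calibration("wrist");s=state()
print(s["tool_pos"])
print(proj("wrist",[[.4232,-.3427,.044],[.4232,-.3427,.124]],c))
snap("side","g_side");snap("scene","g_scene")
go([.453,.06,.25],-90)
E
```

```text
[ 0.42266144 -0.34292151  0.23889213]
[[320.55893946 187.90679113]
 [320.40857642 211.40479268]]
t 4.15 at [ 0.4221 -0.3423  0.2376] row [0.4385, -1.5533, -0.0462, -0.0025, 0.0019, 0.1897] w 0.0851 F [-0.5  0.3 -1.6]
```

View pics/g_wrist.png

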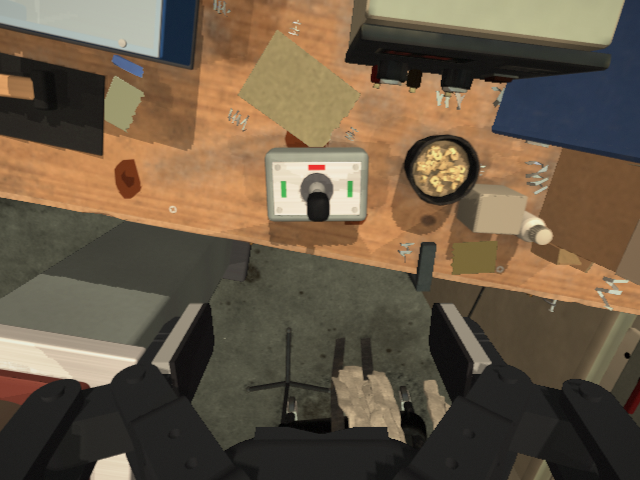

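Pivot (317,188), grip (318,207): same column as expected for upright. Moving on to the pusher.

Call:
play_rows:
  commands:
    - [0.05, -0.19, -0.05, 0, 0, 0.03, 0]
    - [0.1, -0.38, -0.1, 0, 0, 0.06, 0]
    - [0.16, -0.57, -0.15, 0, 0, 0.1, 0]
    - [0.22, -0.76, -0.2, 0, 0, 0.14, 0]
    - [0.28, -0.95, -0.2, 0, 0, 0.19, 0]

```text
time_s: 4.65
tool_pos: [0.4442, -0.0986, 0.2897]
tool_rot: [3.141, -0.005, 0.001]
force: [1.2, -0.2, 0.7]
width: 0.0855
```

```bash
python3 - <<'E'
from h import *
go([.46,.03,.29],-90)
E
```

```text
t 4.65 at [ 0.4442 -0.0986  0.2897] row [0.0618, -0.5145, -0.0013, 0.0001, -0.0003, -0.0028] w 0.0855 F [ 1.2 -0.2  0.7]
```

Call:
play_rows:
  commands:
    - [0.03, -0.15, 0, 0, 0, 0, 0]
    - [0.06, -0.34, 0, 0, 0, 0, 0]
    - [0.06, -0.5, 0, 0, 0, 0, 0]
    - [0.06, -0.5, 0, 0, 0, 0, 0]
    - [0.06, -0.5, 0, 0, 0, 0, 0]
    - [0.06, -0.5, 0, 0, 0, 0, 0]

```text
time_s: 5.25
tool_pos: [0.4589, 0.024, 0.2885]
tool_rot: [3.141, -0.001, -0.003]
force: [0.4, -0.3, 0.4]
width: 0.0857
```

```bash
python3 - <<'E'
from h import *
im=snap("wrist","h_wrist");c=calibration("wrist");s=state();np.save("h_c.npy",c,allow_pickle=True)
print(s["tool_pos"],s["time_s"])
E
```

```text
[0.45902234 0.0237351  0.28878468] 5.3
```

View pics/h_wrist.png

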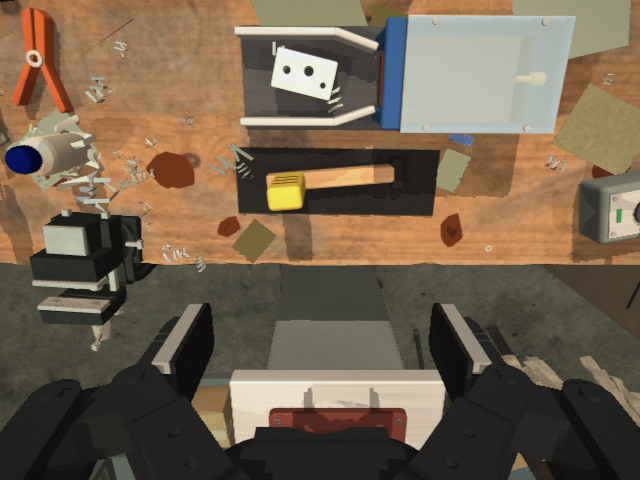

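Clear top view: booth plate (240–400,30–130), flap at x≈381, block around (305,72) turned by ~15°, pusher handle top (286,188), nose near (397,173), mat (237–438,148–215).

```bash
python3 - <<'E'
from h import *
im=cv2.imread("pics/h_wrist.png")
crop(im,225,10,455,225,"h1",2.7*1)
crop(im,235,135,445,220,"h2",3.8)
crop(im,232,15,412,140,"h3",4.4)
E
```

```text
h1 2.7
h2 3.8
h3 4.4
```

View pics/h2.png

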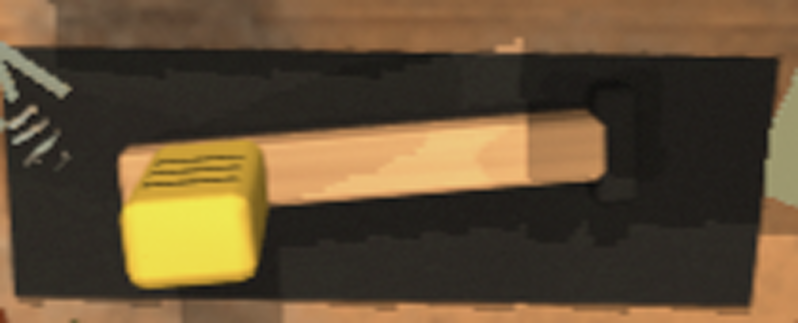

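View pics/h3.png

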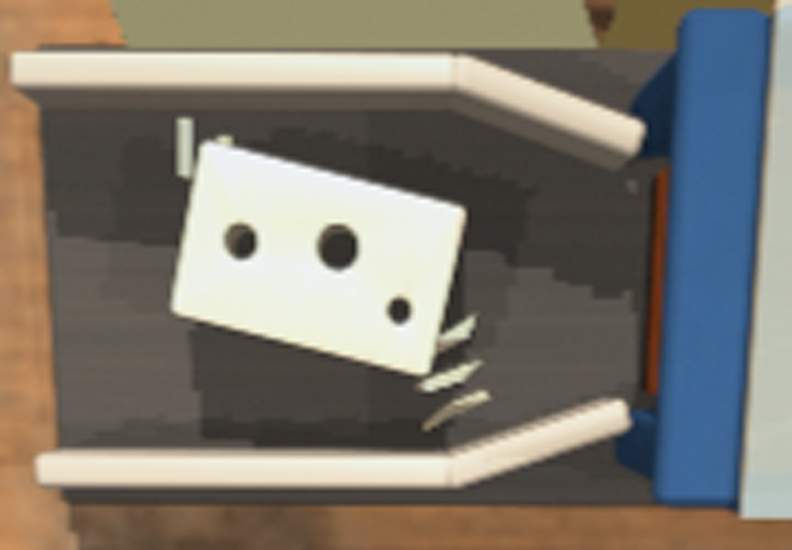

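```bash
python3 - <<'E'
from h import *
c=np.load("h_c.npy",allow_pickle=True).item()
def f(nm,p,o,s,z):
    q=onz("wrist",o[0]+p[0]/s,o[1]+p[1]/s,z,c);print(nm,q.round(4));return q
o,s=(235,135),3.8
H=[f("handle",p,o,s,.098) for p in((123,200),(253,193),(250,283),(132,288))];print(np.mean(H,0))
f("blade heel top far",(119,148),o,s,.021)
nf=f("nose far",(635,90),o,s,.021);nn=f("nose near",(635,201),o,s,.021)
print("nose mid",(nf+nn)/2)
f("bl",(600,115),o,s,.021);f("bl",(605,183),o,s,.021)
M=[f("mat",p,o,s,.003) for p in((5,48),(778,58),(750,305),(15,297))];print(np.mean(M,0))
o,s=(232,15),4.4
B=[f("block",p,o,s,.036) for p in((205,143),(466,207),(432,375),(172,312))];print(np.mean(B,0))
f("railU in",(12,88),o,s,.038);f("railU in2",(450,86),o,s,.038)
f("railL in",(37,455),o,s,.038);f("railL in2",(450,452),o,s,.038)
f("railU end in",(630,156),o,s,.038);f("railL end in",(625,402),o,s,.038)
f("plate",(42,70),o,s,.008);f("plate",(60,500),o,s,.008)
for p in((690,12),(770,12),(740,505),(656,500)): f("bar",p,o,s,.09)
im=cv2.imread("pics/h_wrist.png")
for p in((403,17),(574,17),(573,132),(402,132)): f("guard",p,(0,0),1,.081)
E
```

```text
handle [0.4609 0.0738 0.098 ]
handle [0.4626 0.0414 0.098 ]
handle [0.4393 0.0426 0.098 ]
handle [0.438  0.0727 0.098 ]
[0.45020168 0.05762793 0.098     ]
blade heel top far [0.4593 0.0854 0.021 ]
nose far [ 0.4762 -0.0684  0.021 ]
nose near [ 0.4426 -0.0706  0.021 ]
nose mid [ 0.4593872  -0.06950467  0.021     ]
bl [ 0.4688 -0.0585  0.021 ]
bl [ 0.4482 -0.0612  0.021 ]
mat [0.4868 0.1213 0.003 ]
mat [ 0.4831 -0.1154  0.003 ]
mat [ 0.404  -0.1141  0.003 ]
mat [0.4074 0.124  0.003 ]
[0.44529645 0.0039576  0.003     ]
block [0.5886 0.0647 0.036 ]
block [0.5752 0.0057 0.036 ]
block [0.5389 0.0133 0.036 ]
block [0.5529 0.0738 0.036 ]
[0.56391267 0.0393671  0.036     ]
railU in [0.5997 0.107  0.038 ]
railU in2 [0.5998 0.0096 0.038 ]
railL in [0.5211 0.1071 0.038 ]
railL in2 [0.5215 0.0089 0.038 ]
railU end in [ 0.5855 -0.031   0.038 ]
railL end in [ 0.5327 -0.0322  0.038 ]
plate [0.6077 0.1057 0.008 ]
plate [0.5085 0.1081 0.008 ]
bar [ 0.6051 -0.0347  0.09  ]
bar [ 0.6051 -0.05    0.09  ]
bar [ 0.5132 -0.0502  0.09  ]
bar [ 0.5142 -0.0326  0.09  ]
guard [ 0.6072 -0.0484  0.081 ]
guard [ 0.6068 -0.1963  0.081 ]
guard [ 0.5099 -0.216   0.081 ]
guard [ 0.5104 -0.0539  0.081 ]
```

```bash
python3 - <<'E'
from h import *
print(state()["q"].round(3))
go([.4503,.0588,.2],-30)
E
```

```text
[-0.12  -0.227  1.826 -0.     1.544  1.453]
t 5.3 at [0.459  0.0237 0.2888] row [-0.0347, -0.1403, 0.3551, -0.0004, 0.0013, -1.0017] w 0.0855 F [-0.4 -0.5  0. ]
```

Call:
play_rows:
  commands:
    - [-0.035, -0.14, 0, 0, 0, -0.14, 0]
    - [-0.035, -0.14, 0, 0, 0, -0.28, 0]
    - [-0.035, -0.14, 0, 0, 0, -0.42, 0]
    - [-0.035, -0.14, 0, 0, 0, -0.56, 0]
    - [-0.035, -0.14, 0.1, 0, 0, -0.7, 0]
    - [-0.035, -0.14, 0.2, 0, 0, -0.84, 0]
    - [-0.035, -0.14, 0.3, 0, 0, -0.98, 0]

```text
time_s: 6.0
tool_pos: [0.4507, 0.0583, 0.2136]
tool_rot: [2.734, 1.546, 0.0]
force: [0.2, -0.1, -0.7]
width: 0.0856
```

```bash
python3 - <<'E'
from h import *
go([.4503,.0588,.18],4)
E
```

```text
t 6.0 at [0.4507 0.0583 0.2136] row [0.0008, -0.0025, 0.1345, 0.0004, 0.0001, -0.5837] w 0.0856 F [ 0.2 -0.1 -0.7]
```

Call:
play_rows:
  commands:
    - [0, 0, 0.05, 0, 0, -0.14, 0]
    - [0, 0, 0.1, 0, 0, -0.28, 0]
    - [0, 0, 0.13, 0, 0, -0.42, 0]
    - [0, 0, 0.13, 0, 0, -0.56, 0]
    - [0, 0, 0.13, 0, 0, -0.58, 0]
    - [0, 0, 0.13, 0, 0, -0.58, 0]
    - [0, 0, 0.13, 0, 0, -0.58, 0]

```text
time_s: 6.7
tool_pos: [0.4507, 0.0593, 0.1823]
tool_rot: [2.155, 2.285, 0.0]
force: [-0.1, -0.6, 1.2]
width: 0.0854
```

```bash
python3 - <<'E'
from h import *
im=snap("wrist","i_wrist");c=calibration("wrist");np.save("i_c.npy",c,allow_pickle=True)
go([.4503,.0588,.052],4)
E
```

```text
t 6.75 at [0.4507 0.0594 0.1823] row [-0.0023, -0.0021, 0.5211, 0.0005, 0.0001, -0.0098] w 0.0851 F [ 1.  -0.1  0.6]
```

View pics/i_wrist.png

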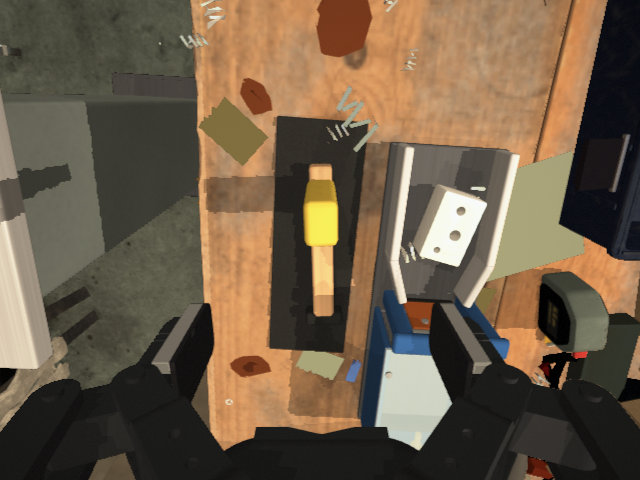

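```bash
python3 - <<'E'
from h import *
c=np.load("i_c.npy",allow_pickle=True).item();im=cv2.imread("pics/i_wrist.png")
crop(im,270,150,370,350,"i1",3)
for n,p in (("top c",(321,227)),): print(onz("wrist",*p,.098,c))
for p in((309,165),(332,165),(314,315),(334,315)): print(onz("wrist",*p,.021,c).round(4))
E
```

```text
i1 3
[0.44942561 0.05846848 0.098     ]
[0.4375 0.0876 0.021 ]
[0.4571 0.0887 0.021 ]
[ 0.4494 -0.0585  0.021 ]
[ 0.4689 -0.0574  0.021 ]
```

View pics/i1.png

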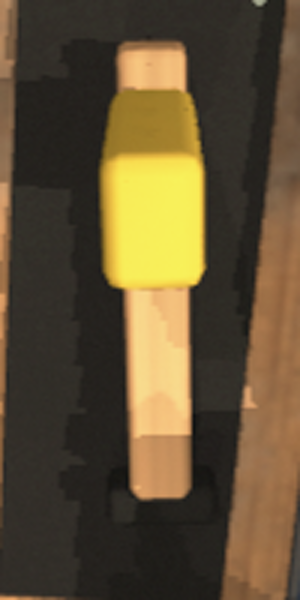

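```bash
python3 - <<'E'
from h import *
go([.4500,.0602,.052],4.4)
E
```

```text
t 6.75 at [0.4507 0.0594 0.1823] row [0.0033, -0.003, 0.5211, 0.0005, 0.0001, -0.0165] w 0.0851 F [ 1.  -0.1  0.6]
```

Call:
play_rows:
  commands:
    - [0.003, -0.003, 0.13, 0, 0, -0.016, 0]
    - [0.003, -0.003, 0.26, 0, 0, -0.016, 0]
    - [0.003, -0.003, 0.38, 0, 0, -0.016, 0]
    - [0.003, -0.003, 0.47, 0, 0, -0.016, 0]
    - [0.003, -0.003, 0.52, 0, 0, -0.016, 0]
    - [0.003, -0.003, 0.52, 0, 0, -0.016, 0]
    - [0.003, -0.003, 0.52, 0, 0, -0.016, 0]
    - [0.003, -0.003, 0.52, 0, 0, -0.016, 0.5]
    - [0.003, -0.003, 0.52, 0, 0, -0.016, 1]
    - [0.003, -0.003, 0.52, 0, 0, -0.016, 1]
    - [0.003, -0.003, 0.52, 0, 0, -0.016, 1]
    - [0.003, -0.003, 0.52, 0, 0, -0.016, 1]

```text
time_s: 7.95
tool_pos: [0.4504, 0.0606, 0.0527]
tool_rot: [2.131, 2.307, 0.002]
force: [0.1, 1.6, 5.3]
width: 0.0226
```

Call:
play_rows:
  commands:
    - [0, 0, 0, 0, 0, 0, 1]
    - [0, 0, 0, 0, 0, 0, 1]

```text
time_s: 8.15
tool_pos: [0.4504, 0.0606, 0.0527]
tool_rot: [2.131, 2.307, 0.001]
force: [-0.3, 0.7, 4.9]
width: 0.0225
```

```bash
python3 - <<'E'
from h import *
s=state();print(s["qd"].round(3))
go([.4500,.0602,.052],4.4)
snap("wrist","j_wrist");print(s["q"])
E
```

```text
[ 0.001  0.001 -0.     0.001  0.     0.001]
t 8.15 at [0.4504 0.0606 0.0527] row [-0.0014, -0.0017, 0.0026, 0.0013, 0.0001, 0.0025] w 0.0225 F [-0.3  0.7  4.9]
[-4.01668522e-02 -1.06906263e-02  2.09438736e+00  4.88889789e-05
  1.05652344e+00 -1.19603912e-01]
```

View pics/j_wrist.png

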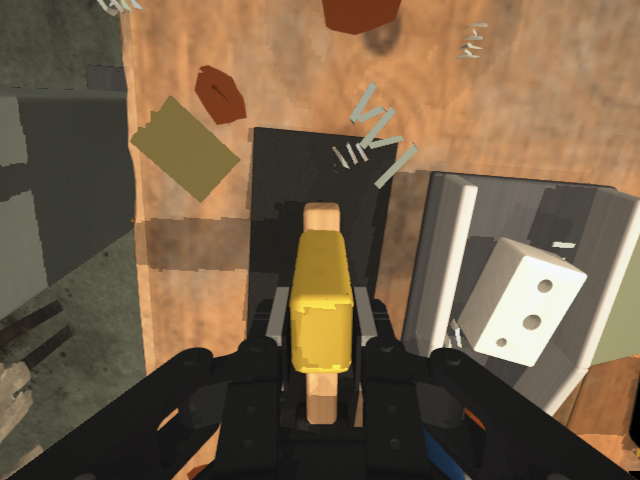

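Gripped (22.5 mm). Before carrying it, check the neighbours near where the handle will be (bottle, clamp).

```bash
python3 - <<'E'
from h import *
c=np.load("h_c.npy",allow_pickle=True).item()
print("cap",onz("wrist",23,160,.092,c),"clamp",onz("wrist",42,55,.02,c),onz("wrist",70,108,.02,c),"vise corner",onz("wrist",140,220,.06,c))
go([.4504,.0606,.135],0);go([.561,.224,.135],0)
E
```

```text
cap [0.48672639 0.30337127 0.092     ] clamp [0.5840748  0.31193026 0.02      ] [0.53161031 0.29428087 0.02      ] vise corner [0.41701137 0.21860109 0.06      ]
t 8.2 at [0.4504 0.0606 0.0527] row [0.0001, 0.0004, -0.3293, 0.0013, 0.0001, 0.0758] w 0.0227 F [1.6 1.6 6.1]
t 8.2 at [0.4504 0.0606 0.0527] row [0.6166, 0.4933, -0.3287, 0.0013, 0.0001, 0.0758] w 0.0227 F [1.6 1.6 6.1]
```

Call:
play_rows:
  commands:
    - [0, 0, -0.1, 0, 0, 0, 1]
    - [0, 0, -0.2, 0, 0, 0, 1]
    - [0, 0, -0.33, 0, 0, 0, 1]
    - [0.1, 0.03, -0.33, 0, 0, 0.02, 1]
    - [0.22, 0.1, -0.33, 0, 0, 0.04, 1]
    - [0.34, 0.2, -0.33, 0, 0, 0.076, 1]
    - [0.46, 0.3, -0.33, 0, 0, 0.076, 1]
    - [0.56, 0.4, -0.33, 0, 0, 0.076, 1]
    - [0.615, 0.493, -0.33, 0, 0, 0.076, 1]
    - [0.615, 0.493, -0.33, 0, 0, 0.076, 1]
    - [0.615, 0.493, -0.33, 0, 0, 0.076, 1]
    - [0.615, 0.493, -0.33, 0, 0, 0.076, 1]

```text
time_s: 9.4
tool_pos: [0.5591, 0.2229, 0.1336]
tool_rot: [-2.221, -2.22, 0.003]
force: [0.1, -0.4, -0.9]
width: 0.0227
```

```bash
python3 - <<'E'
from h import *
a=snap("scene","k_scene");crop(a,230,150,420,310,"k1",4)
b=snap("side","k_side");crop(b,230,160,390,310,"k2",4)
go([.561,.222,.0595],0)
E
```

```text
k1 4
k2 4
t 9.5 at [0.5595 0.2229 0.1343] row [-0.0033, 0.0062, 0.299, -0.0009, 0.0003, -0.0008] w 0.0227 F [-0.4  0.8 -0.4]
```

View pics/k1.png

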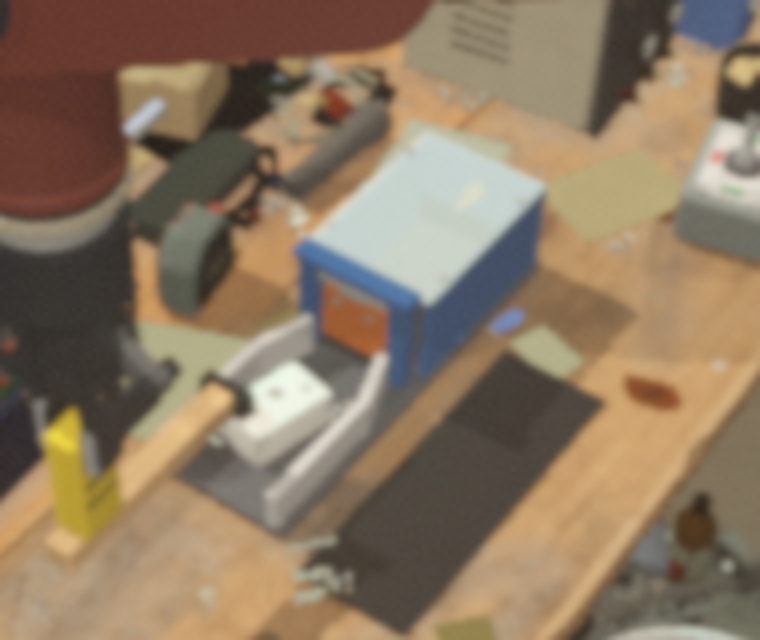

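View pics/k2.png

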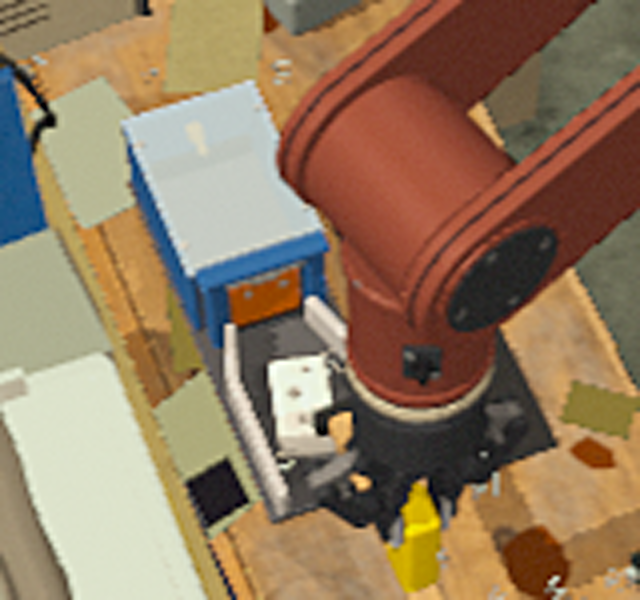

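```bash
python3 - <<'E'
from h import *
for n,o in(("scene",(230,150)),("side",(230,160))):
  print(n,((proj(n,[[.5600,.093,.0846],[.56,.093,.1026],[.56,.251,.1026],[.56,.251,.0846]])-o)*4).round(0).tolist())
E
```

```text
scene [[230.0, 396.0], [229.0, 375.0], [52.0, 545.0], [55.0, 565.0]]
side [[336.0, 413.0], [336.0, 399.0], [431.0, 603.0], [430.0, 616.0]]
```

Call:
play_rows:
  commands:
    - [0, 0.004, 0.06, 0, 0, 0, 1]
    - [0, 0.004, 0.13, 0, 0, 0, 1]
    - [0, 0.004, 0.2, 0, 0, 0, 1]
    - [0, 0.004, 0.26, 0, 0, 0, 1]
    - [0, 0.004, 0.297, 0, 0, 0, 1]
    - [0, 0.004, 0.297, 0, 0, 0, 1]
    - [0, 0.004, 0.297, 0, 0, 0, 1]
    - [0, 0.004, 0.297, 0, 0, 0, 1]

```text
time_s: 10.3
tool_pos: [0.5621, 0.2238, 0.0612]
tool_rot: [2.221, 2.221, 0.002]
force: [-0.1, 1.1, -1.9]
width: 0.0229
```

```bash
python3 - <<'E'
from h import *
a=snap("scene","l_scene");crop(a,230,150,420,310,"l1",4)
go([.561,.019,.0595],0)
print(((proj("scene",[[.561,.093,.010],[.561,.093,.028]])-[230,150])*4).round(0).tolist())
E
```

```text
l1 4
t 10.35 at [0.5621 0.2238 0.0613] row [-0.8192, -0.0043, 0.0068, 0.0016, -0.0004, -0.0002] w 0.0227 F [ 0.1 -0.3 -1.7]
[[231.0, 475.0], [230.0, 456.0]]
```

View pics/l1.png

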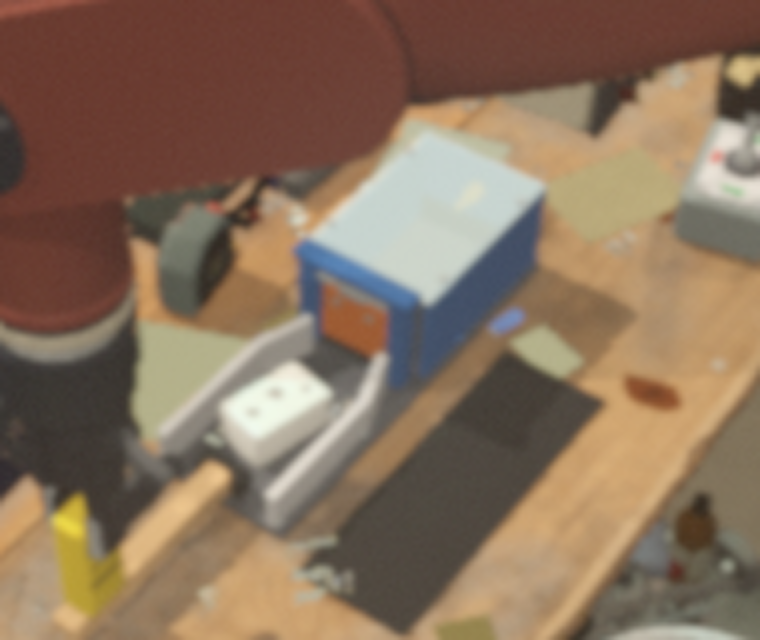

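Call:
play_rows:
  commands:
    - [-0.02, -0.004, 0.004, 0, 0, 0, 1]
    - [-0.044, -0.004, 0.004, 0, 0, 0, 1]
    - [-0.068, -0.004, 0.004, 0, 0, 0, 1]
    - [-0.092, -0.004, 0.004, 0, 0, 0, 1]
    - [-0.116, -0.004, 0.004, 0, 0, 0, 1]
    - [-0.14, -0.004, 0.004, 0, 0, 0, 1]
    - [-0.164, -0.004, 0.004, 0, 0, 0, 1]
    - [-0.188, -0.004, 0.004, 0, 0, 0, 1]
    - [-0.212, -0.004, 0.004, 0, 0, 0, 1]
    - [-0.236, -0.004, 0.004, 0, 0, 0, 1]
    - [-0.236, -0.004, 0.004, 0, 0, 0, 1]

```text
time_s: 11.45
tool_pos: [0.5605, 0.1634, 0.0592]
tool_rot: [2.221, 2.22, -0.001]
force: [0.2, 0.3, -1.3]
width: 0.0231
```

```bash
python3 - <<'E'
from h import *
a=snap("scene","m_scene");crop(a,230,150,420,310,"m1",4)
b=snap("side","m_side");crop(b,230,160,390,310,"m2",4)
go([.561,.018,.0602],0)
E
```

```text
m1 4
m2 4
t 11.55 at [0.5605 0.1638 0.0591] row [-0.5833, 0.0023, -0.0037, 0.0001, 0.001, -0.0003] w 0.023 F [-0.2 -0.1 -1.1]
```

View pics/m1.png

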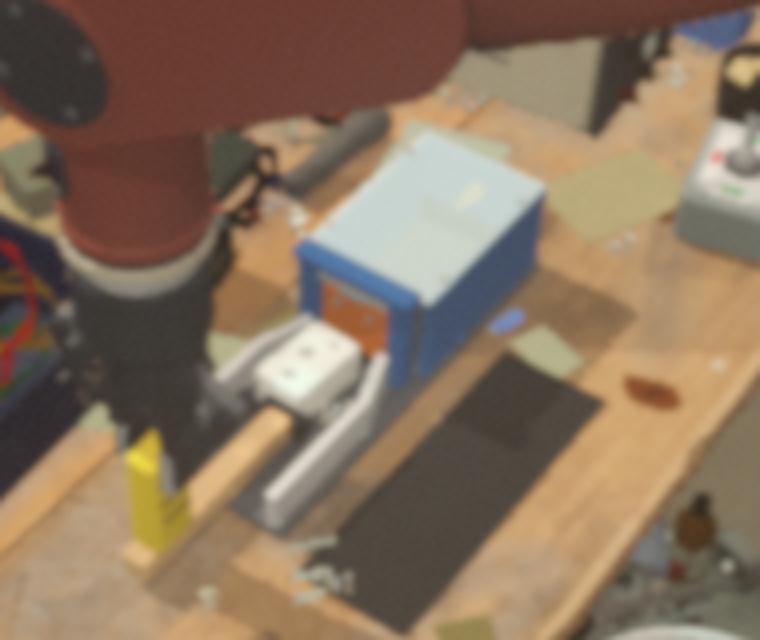

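View pics/m2.png

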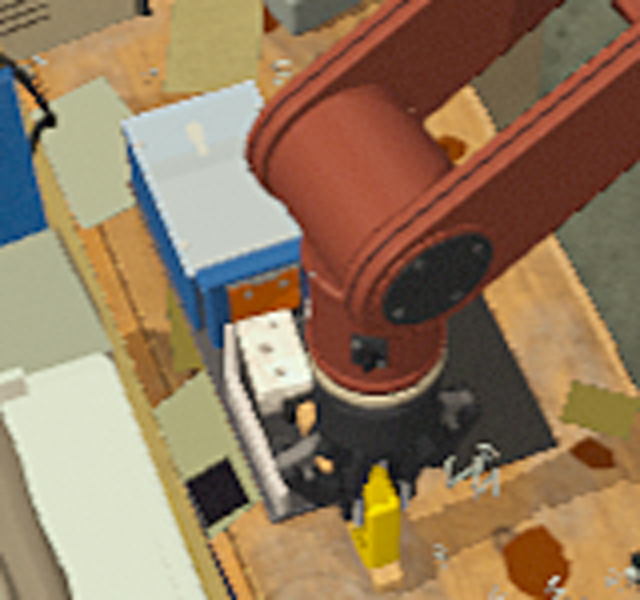

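```bash
python3 - <<'E'
from h import *
for n,o,P in(("scene",(230,150),((254,372),(316,322),(362,352),(299,404))),("side",(230,160),((232,325),(292,312),(312,372),(252,392)))):
  Q=[onz(n,o[0]+p[0]/4,o[1]+p[1]/4,.036) for p in P];print(n,np.round(Q,4)[:,:2].tolist(),np.mean(Q,0).round(4))
E
```

```text
scene [[0.5883, 0.032], [0.5827, -0.0293], [0.5421, -0.0246], [0.5482, 0.0374]] [0.5653 0.0039 0.036 ]
side [[0.5908, -0.0286], [0.5482, -0.0229], [0.5532, 0.0284], [0.5971, 0.028]] [0.5723 0.0012 0.036 ]
```

Call:
play_rows:
  commands:
    - [-0.024, 0.002, -0.002, 0, 0, 0, 1]
    - [-0.048, 0.002, -0.002, 0, 0, 0, 1]
    - [-0.072, 0.002, -0.002, 0, 0, 0, 1]
    - [-0.096, 0.002, -0.002, 0, 0, 0, 1]
    - [-0.12, 0.002, -0.002, 0, 0, 0, 1]
    - [-0.144, 0.002, -0.002, 0, 0, 0, 1]
    - [-0.168, 0.002, -0.002, 0, 0, 0, 1]
    - [-0.192, 0.002, -0.002, 0, 0, 0, 1]
    - [-0.216, 0.002, -0.002, 0, 0, 0, 1]
    - [-0.24, 0.002, -0.002, 0, 0, 0, 1]

```text
time_s: 12.55
tool_pos: [0.5608, 0.104, 0.0597]
tool_rot: [2.222, 2.221, -0.0]
force: [-0.7, 2.2, -1.3]
width: 0.0226
```

```bash
python3 - <<'E'
from h import *
a=snap("scene","n_scene");crop(a,230,150,420,310,"n1",4)
go([.561,.018,.0602],0)
E
```

```text
n1 4
t 12.6 at [0.561  0.103  0.0598] row [-0.3401, -0.0001, -0.0013, 0.0003, 0.001, -0.0002] w 0.023 F [ 0.1  1.3 -2.5]
```

View pics/n1.png

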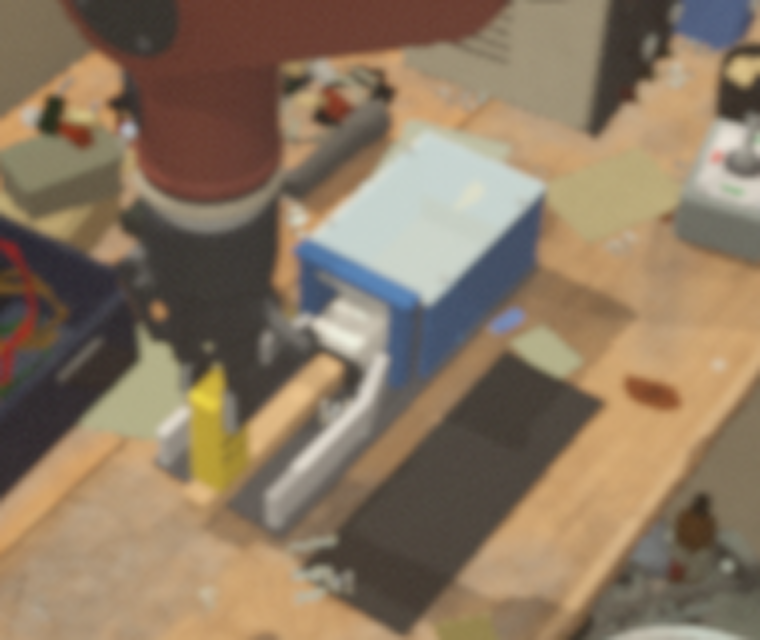

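Call:
play_rows:
  commands:
    - [-0.028, 0, 0, 0, 0, 0, 1]
    - [-0.056, 0, 0, 0, 0, 0, 1]
    - [-0.085, 0, 0, 0, 0, 0, 1]
    - [-0.115, 0, 0, 0, 0, 0, 1]
    - [-0.145, 0, 0, 0, 0, 0, 1]
    - [-0.175, 0, 0, 0, 0, 0, 1]
    - [-0.205, 0, 0, 0, 0, 0, 1]
    - [-0.235, 0, 0, 0, 0, 0, 1]
    - [-0.265, 0, 0, 0, 0, 0, 1]
    - [-0.295, 0, 0, 0, 0, 0, 1]
    - [-0.32, 0, 0, 0, 0, 0, 1]
    - [-0.344, 0, 0, 0, 0, 0, 1]

```text
time_s: 13.8
tool_pos: [0.5607, 0.0181, 0.0597]
tool_rot: [-2.222, -2.221, 0.0]
force: [0.2, 1.7, -1.5]
width: 0.023
```

Call:
play_rows:
  commands:
    - [0, 0, 0, 0, 0, 0, 1]
    - [0, 0, 0, 0, 0, 0, 1]

```text
time_s: 14.0
tool_pos: [0.5607, 0.0181, 0.0596]
tool_rot: [2.222, 2.221, -0.001]
force: [0.2, -1.0, -2.3]
width: 0.023
```

```bash
python3 - <<'E'
from h import *
a=snap("scene","o_scene");crop(a,230,150,420,310,"o1",4)
b=snap("side","o_side");crop(b,230,160,390,310,"o2",4)
w=snap("wrist","o_wrist")
go([.561,.018,.0602],0)
E
```

```text
o1 4
o2 4
t 14.15 at [0.5607 0.0186 0.0596] row [-0.0026, 0.0013, -0.0022, -0.0003, 0.0002, -0.0] w 0.0234 F [-0.2 -0.4 -1.3]
```

View pics/o1.png

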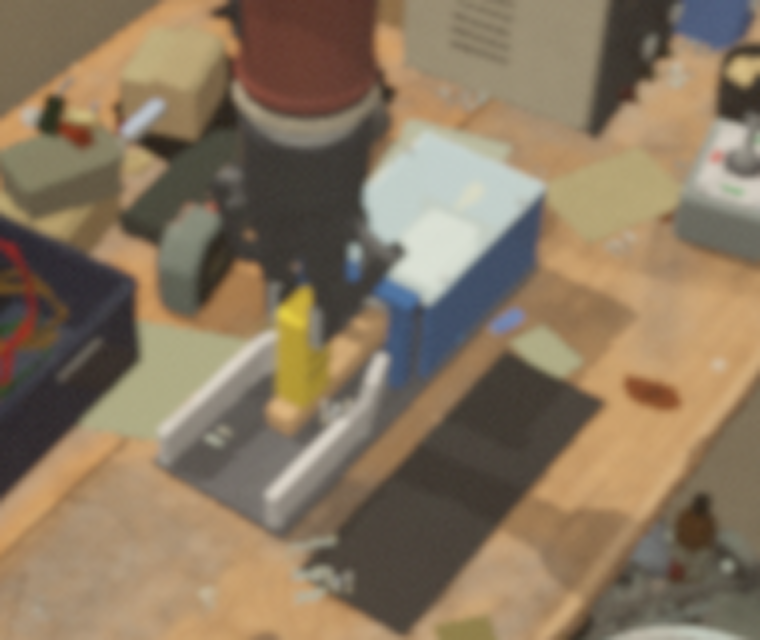

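View pics/o2.png

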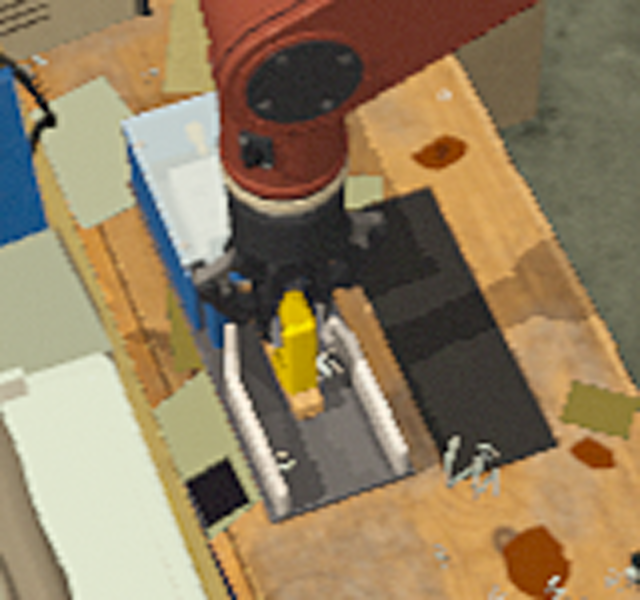

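Block's white top is visible through the guard (~(445,245) in the crop). Now draw straight back.

```bash
python3 - <<'E'
from h import *
print(onz("scene",230+445/4,150+245/4,.036))
E
```

```text
[ 0.55465133 -0.14492368  0.036     ]
```

Call:
play_rows:
  commands:
    - [0.05, 0, 0, 0, 0, 0, 1]
    - [0.11, 0, 0, 0, 0, 0, 1]
    - [0.18, 0, 0, 0, 0, 0, 1]
    - [0.25, 0, 0, 0, 0, 0, 1]
    - [0.32, 0, 0, 0, 0, 0, 1]
    - [0.4, 0, 0, 0, 0, 0, 1]
    - [0.48, 0, 0, 0, 0, 0, 1]
    - [0.56, 0, 0, 0, 0, 0, 1]
    - [0.64, 0, 0, 0, 0, 0, 1]
    - [0.64, 0, 0, 0, 0, 0, 1]

```text
time_s: 15.15
tool_pos: [0.5604, 0.1824, 0.06]
tool_rot: [-2.217, -2.225, -0.002]
force: [0.9, 1.1, -1.5]
width: 0.0229
```

```bash
python3 - <<'E'
from h import *
a=snap("scene","p_scene");crop(a,230,150,420,310,"p1",4)
b=snap("side","p_side");crop(b,230,160,390,310,"p2",4)
go([.561,.178,.145],0)
go([.4504,.0606,.145],4.4)
E
```

```text
p1 4
p2 4
t 15.25 at [0.5605 0.1799 0.0598] row [-0.0077, 0.0022, -0.3408, -0.0, 0.0001, 0.002] w 0.0232 F [-0.5 -0.1 -1.7]
t 15.25 at [0.5605 0.1799 0.0598] row [-0.4764, -0.4412, -0.3407, -0.0, 0.0001, -0.0713] w 0.0232 F [-0.5 -0.1 -1.7]
```

View pics/p1.png

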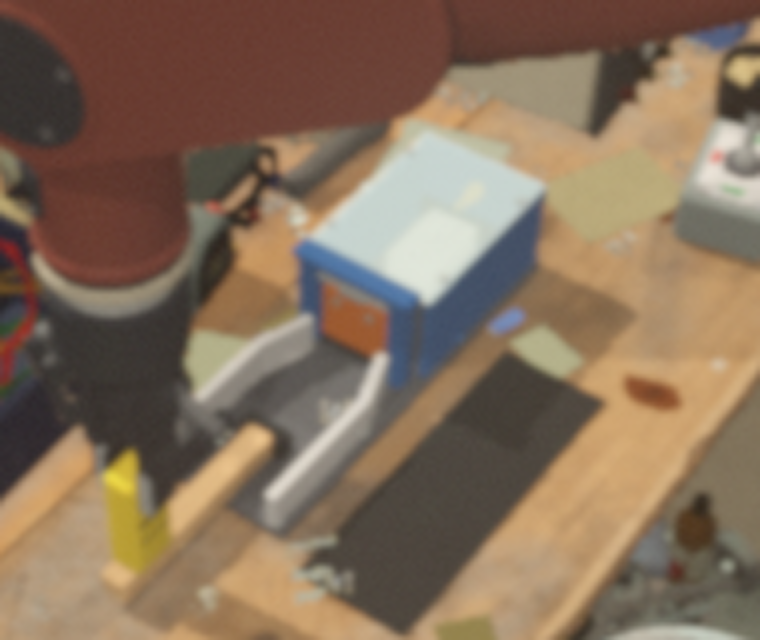

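View pics/p2.png

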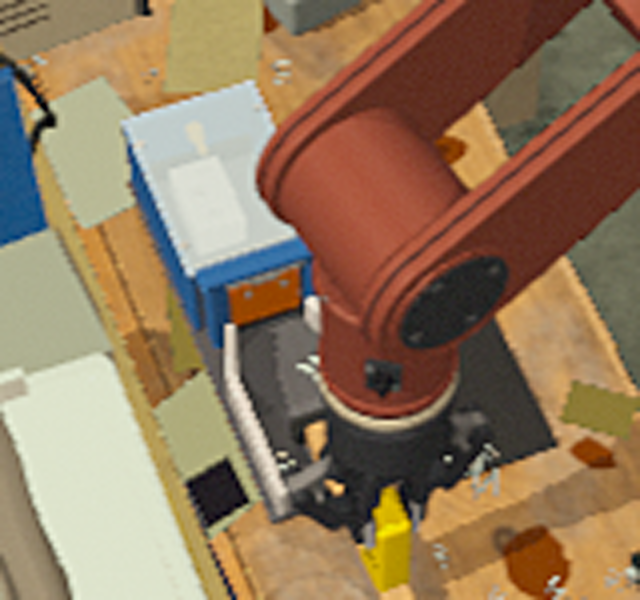

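Flap hangs shut, block inside the bay. Lift, go sideways first (nose clear of the gate post), then along to the mat.

Call:
play_rows:
  commands:
    - [0, 0, -0.1, 0, 0, 0, 1]
    - [0, 0, -0.2, 0, 0, 0, 1]
    - [0, 0, -0.34, 0, 0, 0, 1]
    - [0, -0.1, -0.34, 0, 0, 0, 1]
    - [0, -0.22, -0.34, 0, 0, 0, 1]
    - [0, -0.34, -0.34, 0, 0, -0.03, 1]
    - [-0.1, -0.441, -0.34, 0, 0, -0.07, 1]
    - [-0.22, -0.441, -0.34, 0, 0, -0.071, 1]
    - [-0.34, -0.441, -0.34, 0, 0, -0.071, 1]
    - [-0.476, -0.441, -0.34, 0, 0, -0.071, 1]
    - [-0.476, -0.441, -0.34, 0, 0, -0.071, 1]
    - [-0.476, -0.441, -0.34, 0, 0, -0.071, 1]

```text
time_s: 16.45
tool_pos: [0.4506, 0.0588, 0.1449]
tool_rot: [2.141, 2.299, 0.001]
force: [-1.3, -0.3, -1.3]
width: 0.0231
```

Call:
play_rows:
  commands:
    - [0, 0, 0, 0, 0, 0, 1]
    - [0, 0, 0, 0, 0, 0, 1]

```text
time_s: 16.65
tool_pos: [0.4505, 0.0604, 0.1448]
tool_rot: [-2.136, -2.303, -0.0]
force: [0.1, 0.5, -1.0]
width: 0.0229
```

```bash
python3 - <<'E'
from h import *
go([.4504,.0606,.0535],4.6)
print(state()["tool_rot"])
E
```

```text
t 16.65 at [0.4505 0.0604 0.1448] row [0.0009, -0.0004, 0.365, -0.0001, -0.0002, -0.0049] w 0.0229 F [ 0.1  0.5 -1. ]
[-2.13627990e+00 -2.30315799e+00 -1.52643086e-04]
```

Call:
play_rows:
  commands:
    - [0, 0, 0.1, 0, 0, -0.003, 1]
    - [0, 0, 0.2, 0, 0, -0.003, 1]
    - [0, 0, 0.28, 0, 0, -0.003, 1]
    - [0, 0, 0.33, 0, 0, -0.003, 1]
    - [0, 0, 0.35, 0, 0, -0.003, 1]
    - [0, 0, 0.358, 0, 0, -0.003, 1]
    - [0, 0, 0.364, 0, 0, -0.003, 1]
    - [0, 0, 0.367, 0, 0, -0.003, 1]
    - [0, 0, 0.367, 0, 0, -0.003, 1]
    - [0, 0, 0.367, 0, 0, -0.003, 1]

```text
time_s: 17.65
tool_pos: [0.451, 0.0596, 0.0536]
tool_rot: [2.134, 2.305, 0.001]
force: [-0.1, 0.4, -1.3]
width: 0.0227
```

```bash
python3 - <<'E'
from h import *
go([.4504,.0606,.0535],4.6)
a=snap("scene","q_scene");crop(a,230,150,420,310,"q1",4)
E
```

```text
t 17.65 at [0.451  0.0596 0.0536] row [0.0043, -0.0022, 0.0003, 0.0009, 0.0001, -0.0029] w 0.0227 F [-0.1  0.4 -1.3]
q1 4
```

View pics/q1.png

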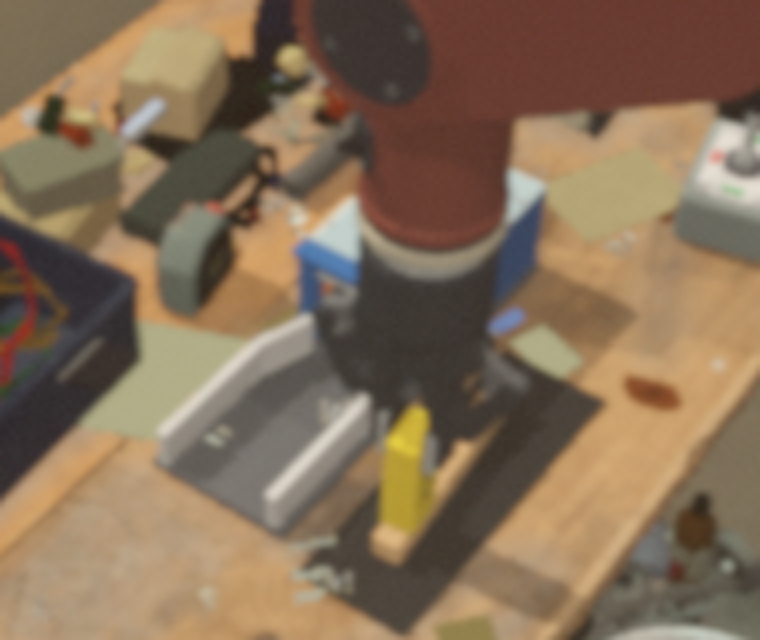

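Call:
play_rows:
  commands:
    - [0.004, -0.002, 0.002, 0, 0, 0, 1]
    - [0.004, -0.002, 0.004, 0, 0, 0, 1]
    - [0.004, -0.002, 0.006, 0, 0, 0, 1]
    - [0.004, -0.002, 0.006, 0, 0, 0, 1]

```text
time_s: 18.1
tool_pos: [0.4504, 0.0607, 0.0526]
tool_rot: [2.134, 2.306, 0.0]
force: [-4.9, 0.9, 8.3]
width: 0.0233
```

Contact with the mat (8 N up). Release and lift slowly.

Call:
play_rows:
  commands:
    - [0.004, -0.002, 0.004, 0, 0, 0, 0.9]
    - [0.004, -0.002, 0.004, 0, 0, 0, 0.6]
    - [0.004, -0.002, 0.004, 0, 0, 0, 0.3]
    - [0.004, -0.002, 0.004, 0, 0, 0, 0]
    - [0.004, -0.002, 0.004, 0, 0, 0, 0]
    - [0.004, -0.002, 0.004, 0, 0, 0, 0]
    - [0.004, -0.002, -0.1, 0, 0, 0, 0]
    - [0.004, -0.002, -0.25, 0, 0, 0, 0]
    - [0.004, -0.002, -0.4, 0, 0, 0, 0]
    - [0.004, -0.002, -0.55, 0, 0, 0, 0]
    - [0.004, -0.002, -0.7, 0, 0, 0, 0]
    - [0.004, -0.002, -0.8, 0, 0, 0, 0]

```text
time_s: 19.3
tool_pos: [0.4503, 0.0615, 0.2546]
tool_rot: [2.132, 2.304, 0.004]
force: [1.3, -0.6, -0.5]
width: 0.0849
```

Call:
play_rows:
  commands:
    - [0.3, -0.1, 0, 0, 0, 0, 0]
    - [0.3, -0.1, 0, 0, 0, 0, 0]
    - [0.3, -0.1, 0, 0, 0, 0, 0]
    - [0.3, -0.1, 0, 0, 0, 0, 0]
    - [0.3, -0.1, 0, 0, 0, 0, 0]

```text
time_s: 19.8
tool_pos: [0.4189, 0.1338, 0.2513]
tool_rot: [2.134, 2.305, -0.001]
force: [0.4, 0.1, 0.3]
width: 0.0852
```

```bash
python3 - <<'E'
from h import *
a=snap("scene","r_scene");crop(a,230,140,450,310,"r1",3.5)
b=snap("side","r_side");crop(b,230,90,390,310,"r2",2.7)
snap("wrist","r_wrist")
s=state();print(s["time_s"],s["tool_pos"],s["force"],abs(s["qd"]).max())
E
```

```text
r1 3.5
r2 2.7
19.95 [0.41899449 0.13362853 0.25130968] [ 0.09820607  1.17324459 -1.28724928] 0.0010148291563715104
```

View pics/r1.png

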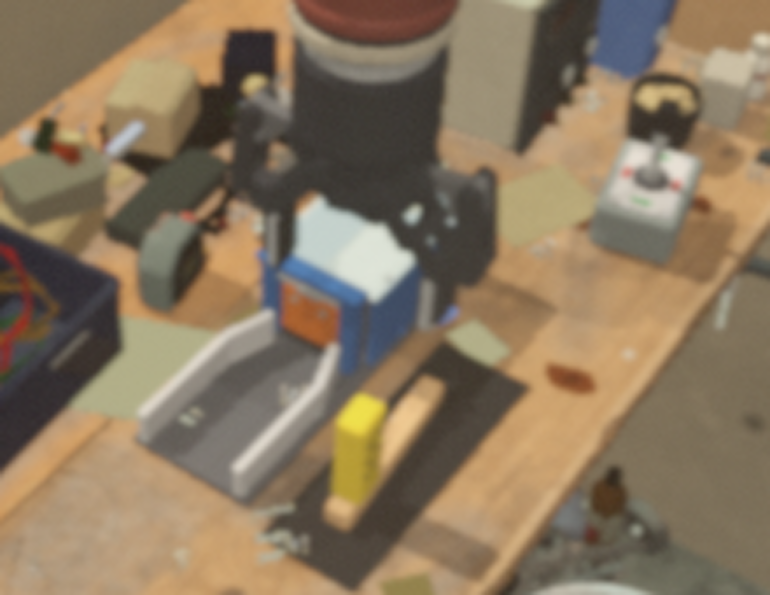

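View pics/r2.png

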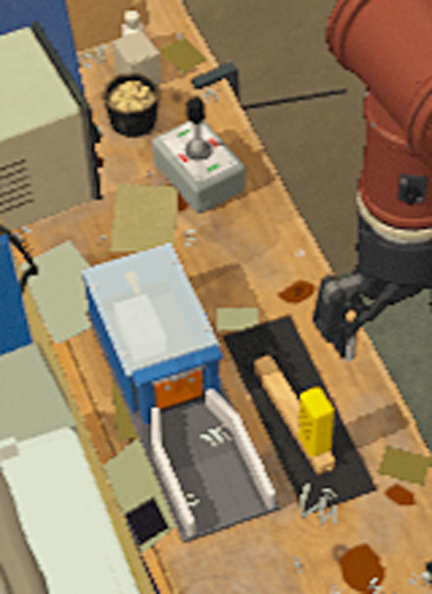

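View pics/r_wrist.png

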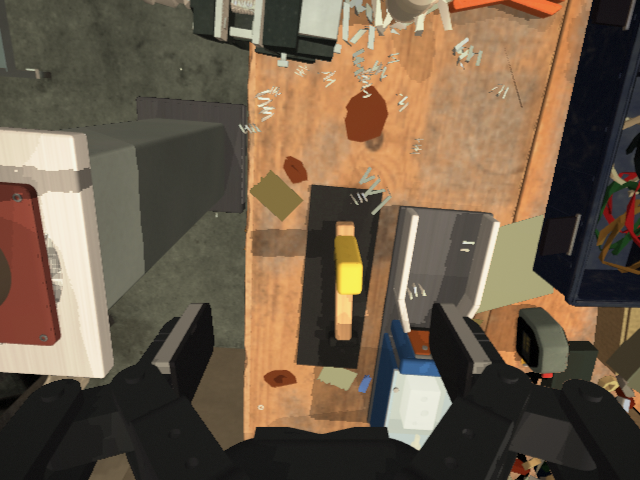

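```bash
python3 - <<'E'
from h import *
u=np.array([-np.sin(np.radians(11.5)),np.cos(np.radians(11.5)),0])
for n,o,s in(("side",(230,90),2.7),("scene",(260-30,140),3.5)):
  for th in(-.1,0,.1):
    P=np.array([.4232,-.3427,.044]);Q=P+.065*(np.sin(th)*u+np.cos(th)*np.array([0,0,1]))
    print(n,th,((proj(n,[P,Q])-o)*s).round(0).tolist())
b=cv2.imread("pics/r_side.png");crop(b,280,110,330,170,"s2",10)
# block top centre in booth
print(onz("side",230+138/2.7,90+325/2.7,.036))
E
```

```text
side -0.1 [[199.0, 147.0], [194.0, 104.0]]
side 0 [[199.0, 147.0], [197.0, 107.0]]
side 0.1 [[199.0, 147.0], [200.0, 111.0]]
scene -0.1 [[651.0, 177.0], [668.0, 110.0]]
scene 0 [[651.0, 177.0], [666.0, 114.0]]
scene 0.1 [[651.0, 177.0], [664.0, 119.0]]
s2 10
[ 0.57242815 -0.13620174  0.036     ]
```

View pics/s2.png

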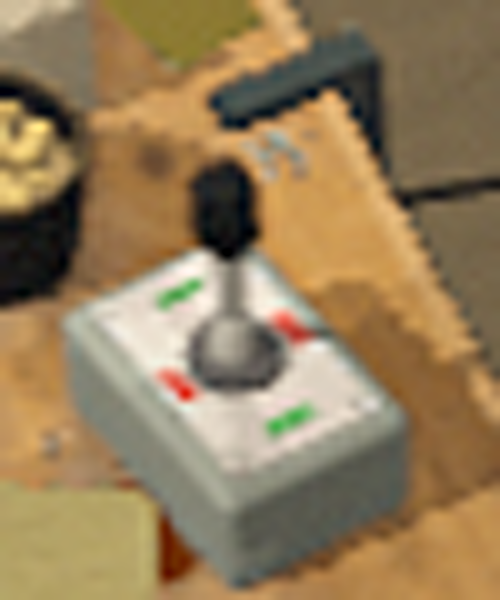

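The grip centre, about (302.3,130.8), is near the upright prediction of (303,129.6). All checks agree, so I'm handing in.

```bash
python3 -c "
from station import *
print(finish_job())"
```

```text
the job is handed in; nothing more can be done
None
```

I handed the job in at about 20 s of the 64 s allowed. I set the fan selector upright. Then, with the pusher only, I pushed the white block along the infeed and through the flap into the bay. I drew the pusher out and laid it back on its mat where I picked it up.

Last checks from the cameras:
- **Selector:** the lever stands between the red marks, within a few hundredths of a radian of upright.
- **Flap:** it hangs shut in the scene and side views.
- **Block:** it is visible through the guard, with its middle 93 to 102 mm past the flap. The two camera views differ by about 9 mm along the bay and 18 mm across it. They look through the clear guard and I read the points by eye. Both put the block's rear end more than 50 mm past the hinge, and the nose's stopping point gives about 101 mm.
- **Pusher:** it lies flat on its mat at about the same place and angle as before.
- **Bystanders:** none appear to have moved. I compared them by eye in the pictures and did not measure them; the tin was not in the close-ups I checked at the end.

The highest wrist force I read was about 18 N, against the 120 N limit. The arm was clear of everything and at rest when I handed in.

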